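# Lay the glass print plate down on the printer bed

### The arm

A 6-joint arm with a two-finger parallel gripper is mounted at the origin on the work surface. World frame = base frame: x ahead of the robot, y to its left, z up, the work surface at z = 0. Lengths are in mm, angles in rad, forces in N, time in s.
With the tool pointing down it reaches from about 350 to 975 mm from the base axis. Payload 7.1 kg.
Tool frame: the origin (TCP) lies on the front face of the gripper's body, between the roots of the fingers; the fingertips stand 80 mm ahead of it and the grasp point (between the pads) lies 61 mm ahead of it (env.tips_ahead is the distance from the TCP to the fingertips, in mm); z points along the fingers, y is the direction in which the jaws open and shut (so a half turn about z gives the same grasp; the last joint's range is limited). The gripper opens to 88 mm and grips with 3 to 60 N. Pads are 20 mm wide; open, the fingers measure 115 mm over their backs; the gripper's body (75 mm by 178 mm) begins 61 mm behind the grasp point.
Start: joints at [-0.019, 0.423, 1.63, -0, 1.089, -0.019], TCP at [624.984, 0.026, 302.675] pointing down, gripper open.
Joint ranges: [-3, 3], [-0.9, 2.11], [0.09, 2.58], [-1.31, 4.45], [0.11, 2.69], [-2.54, 2.54]. Speed limits (rad/s): [2.39, 2.39, 3.01, 3.14, 3.14, 3.14].

### API

Orientations are given as a unit quaternion [x, y, z, w].
In Python, from station import env, set_gripper, viewer, workorder gives the robot as it stands. Calls block until the motion is done:
- env.reach(position, orientation): joint-space move of the TCP to a pose.
- env.move_l(position, rot=None, rate=150, f_stop=None): straight line of the TCP; rot=None keeps the orientation; rate is the mean speed in mm/s. With f_stop (N) it stops when the force on the tool has changed by that much, and returns True; else False.
- env.move_joints(angles): joint-space move.
- set_gripper(opening): finger opening in mm; the grip force is fixed at half the most; returns when the fingers have stopped.
- env.hold(seconds).
- env.ik(position, orientation): joint angles nearest the present ones, or None.
- env.read_state(): the state.
- viewer.camera(name): name is "scene" or "side" or "wrist"; returns the picture (400x640x3 uint8, blue, green, red); there is no depth.
- viewer.camera_params(name): a dict with "fx", "fy", "cx", "cy" (pixels), "pose" (4x4, takes a point from camera to world coordinates); the wrist camera has in their place "tool_from_camera" (4x4, takes a point from camera to tool coordinates, whose origin is the TCP and whose axes are the flange's). Camera axes: x right, y up, looking along -z (the intrinsics and any distortion apply to the point x, -y, -z); pixel columns grow to the right and rows downward; lengths in mm; the calibration is good to about 2 mm. The wrist camera is an equidistant fisheye: a pixel r from the principal point sees the ray r / f radians off the axis. A picture is of the moment at which its call begins: read the wrist's pose just before it. camera_params takes no time and is no camera call.
A pose or a line that the arm cannot do raises env.IKError and nothing moves.
- workorder.sign_off(): hands the job in, once; it reports no verdict.
The state is a dict: "time_s": time; "qpos": joint angles; "dq": joint speeds; "tau": joint torques, N m; "tool_pos": TCP position; "orientation": TCP orientation; "force": force on the tool from outside, world axes, zero at the start; "wrist_torque": the same for the moment, N m; "width": finger opening in mm.
Only numpy, scipy, OpenCV 4.12 (cv2) and the standard library are available. Lean on these libraries where they do the work, as an engineer would, in place of code of your own. Each camera call takes 0.05 s, during which the arm holds its last target.

### The job

The clean glass print plate has been left standing on its back edge on the printer's bed, leaning back against the crossbeam. Without lifting it off the bed, tip it forward, away from the beam, and ease it down gently so that it lies flat on the bed, never letting it fall or slap down; then push it back until its back edge is up against both locating pins, roughly centred on the bed. Leave the print head and everything else on the bench where it is.

Things in the scene. Friction and masses are not known exactly. Their poses are not given: they have to be found in the camera images.
- plate: Glass print plate: 180 mm square, 4 mm thick, 0.28-0.44 kg, clear, dark coating on its upper face. Origin: centre of its underside; x to its back edge, y to its left, z out of the coated face (up once flat). It starts on its back edge, leaning 10 degrees back on the crossbeam, coated face to the beam, foot 24 mm in front of the pins. Once past upright it falls forward by itself.
- plate_front (a point): Middle of the plate's front edge (half-way through the thickness): the upper edge while it stands; when it lies home on the bed, this edge overhangs the front of the bed by 20 mm. Axes as the plate's.
- plate_back_left (a point): Left end of the plate's back edge, half-way through the thickness, 90 mm left of its middle. Axes as the plate's.
- plate_back_right (a point): Right end of the plate's back edge, half-way through the thickness, 90 mm right of its middle. Axes as the plate's.
- bed (a point): Top surface of the fixed aluminium bed, 85 mm above the bench; x to the printer's back, y to its left, z up. The bed is 180 mm wide, 5 mm thick, from 75 mm in front of this point to 100 mm behind it. In front of it the printer stays below 55 mm from the bench (a 75 mm high control panel begins 140 mm to the right).
- printer: The whole printer; origin on the bench straight under the bed point, same axes. Base 440 mm wide, 130 mm to the front and 250 mm to the back of the origin; two uprights 125 mm behind and 200 mm to either side carry a top beam, its underside 520 mm above the bench. It does not move.
- pin_left (a point): The front of the left locating pin at the height of the bed's surface: a steel pin 8 mm thick standing 9 mm above the bed, 60 mm left of the middle. Its front is 85 mm behind the bed point.
- pin_right (a point): The same for the right pin, 60 mm right of the middle.
- beam_edge (a point): Middle of the upper front edge of the crossbeam (20 mm square, across the printer, 440 mm long), on which the plate leans; 125 mm above the bed.
- head_front (a point): Centre of the front face of the print head, a black box 50 mm wide and 62 mm high parked on the crossbeam to the left of the plate; it slides along the beam if pushed, must be left alone.
- spool_flat: Bystander: spool 200 mm across, 58 mm high, lying flat; origin at the centre of its underside.
- spool_small: Bystander: spool 200 mm across, 45 mm high, lying flat; origin at the centre of its underside.
- scraper: Bystander: scraper 200 mm long lying flat on the bench.
- cutters: Bystander: flush cutters 130 mm long, 11 mm high, lying flat on the bench beside the printer's base, left of the bed.
- calipers: Bystander: calipers 200 mm long, 12 mm high, lying flat.
- cleaner: Bystander: white bottle 64 mm across, 170 mm high, standing; origin at the centre of its underside.
- bracket: Bystander: grey printed angle bracket 90 mm long, 64 mm high.

How it is judged (in metres and radians):
On the way, in this order (a step that is already met when the one before it is completed fails the run):
1. the plate is tipped forward past upright, its back edge still on the bed (angle between plate's own z axis and vertical below 1.35 rad and z of each of plate_back_left, plate_back_right in the frame of bed below 0.02 m), for 0.1 s.
2. the plate lies flat on the bed (angle between plate's own z axis and vertical below 0.03 rad and z of plate in the frame of bed below 0.004 m), for 0.2 s.
At the end, for the whole second after the job is handed in: The plate lies flat on the bed (within 0.03 rad and 4 mm), coated face up, both ends of its back edge within 3.5 mm of the line of the two pins, its middle within 20 mm of the bed's centre line, at rest and released; the print head and the bystanders are where they were (all of step 2 and z of plate in the frame of bed above -0.004 m and x of plate_back_left in the frame of bed between 0.0815 and 0.089 m and x of plate_back_right in the frame of bed between 0.0815 and 0.089 m and y of plate in the frame of bed between -0.02 and 0.02 m and linear speed of plate below 0.01 m/s); the robot touches nothing.
It fails at once if the plate falls or slaps down (it turns faster than 3.5 rad/s) (angular speed of plate above 3.5 rad/s).
It fails at once if the plate is lifted off the bed (both ends of its back edge more than 25 mm above it) (z of each of plate_back_left, plate_back_right in the frame of bed above 0.025 m).
It fails at once if the print head is pushed along its beam by more than 8 mm (distance of head_front from where it was at the start of the episode above 0.008 m).
It fails at once if a bystander is moved by more than 30 mm (distance of any of spool_flat, spool_small, scraper, cutters, calipers, cleaner, bracket from where it was at the start of the episode above 0.03 m).
It also fails if it takes over 67 s, if anything falls off the work surface, if the arm or the gripper's body presses on something with over 40 N, if the wrist force passes 120 N, or if a joint passes its speed limit or range.

## Working session

There is one attempt and no reset: what is moved stays moved. The work goes in short steps, each a Python script; the robot and the scene stay as the last script left them, time stands still between calls to the robot, and variables do not carry over. Pictures are saved under pics/ and viewed, and the job is handed in when it is done.

```bash
ls; mkdir -p pics; python3 - <<'E'
from station import env,set_gripper,viewer,workorder
import cv2,numpy as np
np.set_printoptions(precision=4,suppress=True)
for n in ["scene","side","wrist"]:
    cv2.imwrite(f"pics/{n}0.png",viewer.camera(n)); print(n,viewer.camera_params(n))
print(env.read_state())
E
```

```text
pics
scene {'fx': 487.95077609423635, 'fy': 487.95077609423635, 'cx': 315.37196362673166, 'cy': 195.0204374479188, 'pose': array([[  -0.8902,    0.3276,   -0.3166,   96.619 ],
       [  -0.4554,   -0.6588,    0.5988,  861.3501],
       [  -0.0124,    0.6772,    0.7357, 1235.5928],
       [   0.    ,    0.    ,    0.    ,    1.    ]])}
side {'fx': 444.5186099693589, 'fy': 444.5186099693589, 'cx': 311.32907980488733, 'cy': 195.9810857481351, 'pose': array([[  -0.983 ,    0.1195,   -0.1391,  315.201 ],
       [  -0.1832,   -0.6764,    0.7134, 1048.9541],
       [  -0.0089,    0.7268,    0.6868, 1181.4404],
       [   0.    ,    0.    ,    0.    ,    1.    ]])}
wrist {'fx': 309.70691628693146, 'fy': 309.70691628693146, 'cx': 318.91930125390195, 'cy': 204.1894573517132, 'tool_from_camera': array([[  0.0012,   0.9575,   0.2885,  79.2679],
       [  1.    ,  -0.0008,  -0.0014,   0.4596],
       [ -0.0011,   0.2885,  -0.9575, -82.9187],
       [  0.    ,   0.    ,   0.    ,   1.    ]])}
{'time_s': 0.15, 'qpos': array([-0.019 ,  0.4237,  1.6304, -0.    ,  1.0886, -0.019 ]), 'dq': array([ 0.    , -0.0029, -0.0019, -0.0015,  0.0007,  0.    ]), 'tau': array([  0.001 , -54.4981, -27.3919,   0.0645,   0.0204,  -0.    ]), 'tool_pos': array([624.6965,   0.0181, 302.0932]), 'orientation': array([ 0.7071,  0.7071, -0.0004, -0.0004]), 'force': array([-0.2394, -0.1095,  0.6855]), 'wrist_torque': array([0.0027, 0.0506, 0.0106]), 'width': 87.80547984952788}
```

View pics/scene0.png

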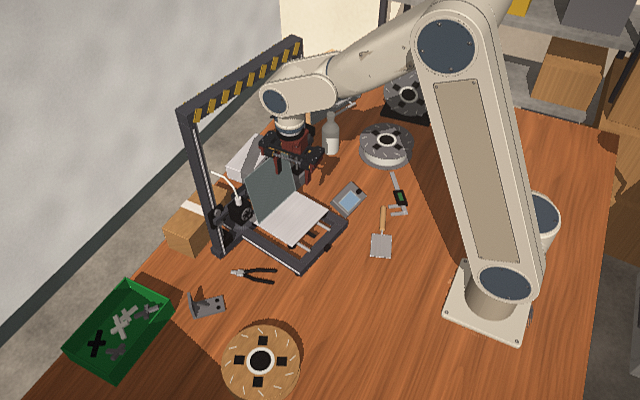

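View pics/side0.png

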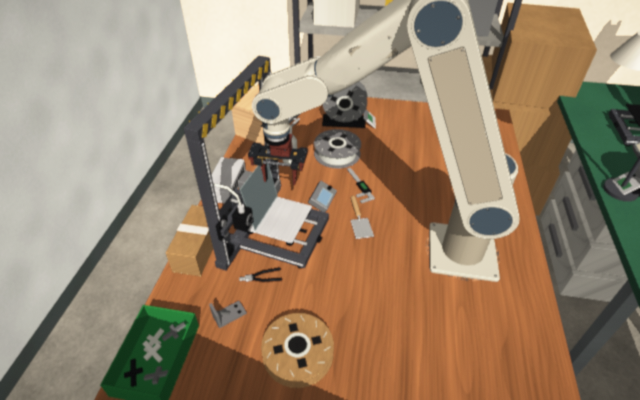

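View pics/wrist0.png

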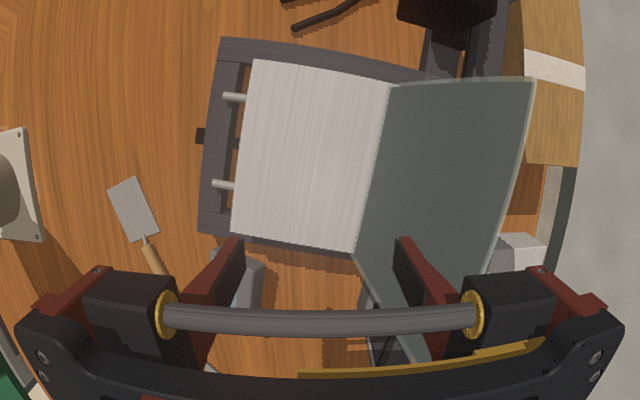

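The wrist view shows the bed (left front corner about (253,59), right front (231,233)), and the plate's foot line from (390,85) to (352,254). The plate's top left corner is at about (536,78). I'll zoom in and compute.

```bash
cat > h.py <<'E'
from station import env,set_gripper,viewer,workorder
import cv2,numpy as np
from scipy.spatial.transform import Rotation as R
np.set_printoptions(precision=4,suppress=True)
def wpose(s):
    T=np.eye(4);T[:3,:3]=R.from_quat(s['orientation']).as_matrix();T[:3,3]=s['tool_pos'];return T
def wray(s,uv):
    p=viewer.camera_params("wrist");C=wpose(s)@p['tool_from_camera']
    d=np.array([(uv[0]-p['cx'])/p['fx'],(uv[1]-p['cy'])/p['fy']]);r=np.hypot(*d)
    c=np.array([np.sin(r)*d[0]/r,-np.sin(r)*d[1]/r,-np.cos(r)])
    return C[:3,3],C[:3,:3]@c
def sray(n,uv):
    p=viewer.camera_params(n);C=p['pose']
    c=np.array([(uv[0]-p['cx'])/p['fx'],-(uv[1]-p['cy'])/p['fy'],-1])
    return C[:3,3],C[:3,:3]@c
def at_z(ray,z):
    o,d=ray;return o+d*(z-o[2])/d[2]
def wproj(s,P):
    p=viewer.camera_params("wrist");C=np.linalg.inv(wpose(s)@p['tool_from_camera'])
    c=C[:3,:3]@np.asarray(P)+C[:3,3];x,y,z=c[0],-c[1],-c[2]
    r=np.hypot(x,y);t=np.arctan2(r,z)
    return np.array([p['cx']+p['fx']*t*x/r,p['cy']+p['fy']*t*y/r])
def sproj(n,P):
    p=viewer.camera_params(n);C=np.linalg.inv(p['pose']);c=C[:3,:3]@np.asarray(P)+C[:3,3]
    return np.array([p['cx']+p['fx']*c[0]/-c[2],p['cy']-p['fy']*c[1]/-c[2]])
E
python3 - <<'E'
from h import *
s=env.read_state()
for n,uv in dict(bfl=(253,59),bfr=(231,233),pfl=(390,85),pfr=(352,254)).items(): print(n,at_z(wray(s,uv),85))
im=cv2.imread('pics/wrist0.png')
cv2.imwrite('pics/wz.png',cv2.resize(im[20:320,190:570],None,fx=2,fy=2,interpolation=cv2.INTER_CUBIC))
E
```

```text
bfl [561.7373 134.7321  85.    ]
bfr [530.9659 -43.5512  85.    ]
pfl [693.8175 109.1211  85.    ]
pfr [661.0574 -67.1249  85.    ]
```

View pics/wz.png

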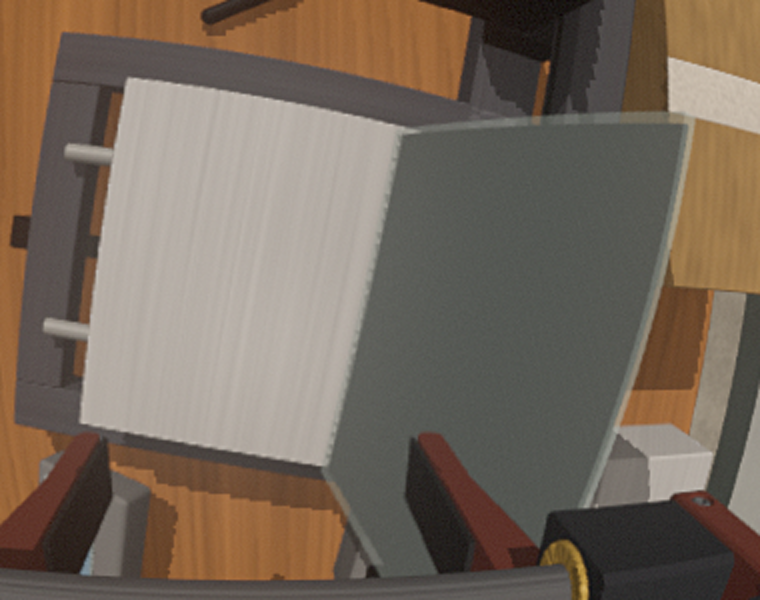

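```bash
cat >> h.py <<'E'
PSI=-0.1815; B=np.array([620.1,32.1,85.0])
EX=np.array([np.cos(PSI),np.sin(PSI),0]);EY=np.array([-np.sin(PSI),np.cos(PSI),0]);EZ=np.array([0,0,1.])
W=lambda x,y,z:B+EX*x+EY*y+EZ*z
def inbed(P): d=np.asarray(P)-B; return np.array([d@EX,d@EY,d@EZ])
def quat(tau):  # fingers point (sin tau,-cos tau) in bed x,z ; jaws in that plane
    z=EX*np.sin(tau)-EZ*np.cos(tau); y=EX*np.cos(tau)+EZ*np.sin(tau); x=np.cross(y,z)
    return R.from_matrix(np.stack([x,y,z],1)).as_quat()
FX,LEN=59.0,180.0
def gpose(phi,tau,depth,dn=0,y=0,dz=0,fx=FX):
    """TCP so the plate's top edge is (80-depth) ahead of TCP along tool axis; dn=shift normal"""
    top=np.array([fx-LEN*np.sin(phi),LEN*np.cos(phi)+dz])
    d=np.array([np.sin(tau),-np.cos(tau)]);n=np.array([np.cos(tau),np.sin(tau)])
    t=top-(80-depth)*d+dn*n
    return W(t[0],y,t[1]),quat(tau)
E
python3 - <<'E'
from h import *
for p,t in [(0,0),(0.17,.17),(0.5,.5),(.8,.8),(1.05,1.05),(1.2,1.2),(1.3,1.3),(1.4,1.4),(1.57,1.05),(1.57,1.2),(1.57,1.3),(1.57,1.4)]:
    P,q=gpose(p,t,28); print(p,t,inbed(P),env.ik(P,q))
s=env.read_state()
im=cv2.imread('pics/wrist0.png')
def dot(P,c):
    u=wproj(s,P);cv2.circle(im,tuple(int(round(v)) for v in u),3,c,1)
for y in(-90,0,90):
    for x in(-75,57): dot(W(x,y,0),(0,0,255))
    a=np.radians(10);dot(W(57+180*np.sin(a),y,180*np.cos(a)),(255,0,0))
dot(W(0,0,0),(0,255,0))
cv2.imwrite('pics/wo.png',im)
E
```

```text
0 0 [ 59.   0. 232.] [ 0.0141  0.4876  1.4904 -0.      1.1635  0.1956]
0.17 0.17 [ 19.7497  -0.     228.6557] [ 0.0393  0.3816  1.6752 -0.0466  0.9194  0.246 ]
0.5 0.5 [-52.2267   0.     203.5992] [ 0.1069  0.2497  2.0095 -0.3398  0.4215  0.5668]
0.8 0.8 [-107.4266    0.      161.636 ] [0.1936 0.2827 2.2712 4.1404 0.3179 2.4342]
1.05 1.05 [-142.2422   -0.      115.4365] None
1.2 1.2 [-157.2331   -0.       84.067 ] None
1.3 1.3 [-164.5455   -0.       62.0597] None
1.4 1.4 [-169.6243   -0.       39.4324] None
1.57 1.05 [-166.106    0.      26.017] None
1.57 1.2 [-169.466    -0.       18.9859] None
1.57 1.3 [-171.105     0.       14.0533] None
1.57 1.4 [-172.2433   -0.        8.9816] None
```

View pics/wo.png

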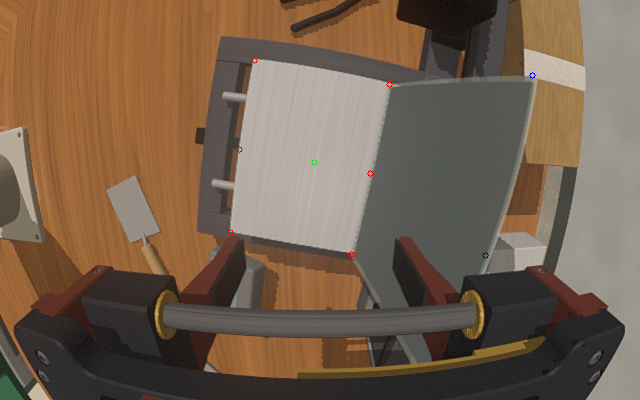

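The bed and plate model overlays well: predicted bed corners, foot and top edge all land on the image. The vertical-plane grasp runs into the wrist's joint limits, so I'll fit the kinematics and search for a continuous gripped path, allowing in-plane tilt.

```bash
cat > kin.py <<'E'
from h import *
from scipy.optimize import least_squares
def fk(q,k):
    h,a1,L1,e,L2,L6=k
    r=lambda ax,a:R.from_euler(ax,a).as_matrix()
    R1=r('z',q[0]);R2=R1@r('y',q[1]);R3=R2@r('y',q[2])
    p=np.array([0,0,h])+R1@[a1,0,0]+R2@[0,0,L1]+R3@[e,0,L2]
    R6=R3@r('z',q[3])@r('y',q[4])@r('z',q[5])
    return p+R6@[0,0,L6],R6,p
E
python3 - <<'E'
from kin import *
rng=np.random.default_rng(0);S=[]
while len(S)<30:
    P=rng.uniform([450,-250,150],[800,250,500]);o=R.from_quat([.7071,.7071,0,0])*R.from_rotvec(rng.normal(0,.4,3))
    q=env.ik(P,o.as_quat())
    if q is not None: S.append((P,o.as_matrix(),q))
M=np.array([fk(q,[1]*6)[1].T@Rm for P,Rm,q in S]);print(M[0],M.std(0).max())
f=lambda k:np.concatenate([fk(q,k)[0]-P for P,Rm,q in S])
s=least_squares(f,[200,0,450,0,450,250]);print(s.x,abs(s.fun).max())
np.savez('kin.npz',k=s.x,T=M[0])
E
```

```text
[[ 0. -1. -0.]
 [ 1.  0.  0.]
 [-0. -0.  1.]] 3.9290939345447157e-16
[313.051   -0.2721 563.8227  77.9148 485.0498 230.5889] 12.273919602827803
```

```bash
cat > kin.py <<'E'
from h import *
from scipy.optimize import least_squares
def Rs(q):
    r=lambda ax,a:R.from_euler(ax,a).as_matrix()
    out=[np.eye(3)]
    for ax,a in zip('zyyzyz',q): out.append(out[-1]@r(ax,a))
    return out
E
python3 - <<'E'
from kin import *
rng=np.random.default_rng(0);S=[]
while len(S)<80:
    P=rng.uniform([450,-250,150],[800,250,500]);o=R.from_quat([.7071,.7071,0,0])*R.from_rotvec(rng.normal(0,.4,3))
    q=env.ik(P,o.as_quat())
    if q is not None: S.append((P,q))
A=np.concatenate([np.hstack(Rs(q)) for P,q in S]);b=np.concatenate([P for P,q in S])
x,res,rk,sv=np.linalg.lstsq(A,b,rcond=1e-9);print(x.reshape(7,3),rk,abs(A@x-b).max())
np.save('kin.npy',x.reshape(7,3))
# search
V=x.reshape(7,3);T=np.array([[0,-1,0],[1,0,0],[0,0,1.]])
E
```

```text
[[  0.      -0.     156.2   ]
 [ -0.       3.9667 156.2   ]
 [  0.       3.9667 563.1   ]
 [ 77.5      3.9667 242.45  ]
 [ -0.      -0.     242.45  ]
 [ -0.      -0.     114.822 ]
 [ -0.      -0.     114.822 ]] 15 3.197442310920451e-12
```

```bash
cat >> kin.py <<'E'
LO=np.array([-3,-.9,.09,-1.31,.11,-2.54])+.02;HI=np.array([3,2.11,2.58,4.45,2.69,2.54])-.02
T0=np.array([[0,-1,0],[1,0,0],[0,0,1.]])
KV=np.load('kin.npy')
def FK(q):
    r=Rs(q);return sum(a@v for a,v in zip(r,KV)), r[6]@T0
def IK(P,Rt):
    c=P-Rt[:,2]*229.644; R6=Rt@T0.T; out=[]
    off=11.9; rr=c[0]**2+c[1]**2-off**2
    if rr<0:return out
    r=np.sqrt(rr);q1=np.arctan2(c[1],c[0])-np.arctan2(off,r);z=c[2]-312.4
    L1=563.1;L2=np.hypot(77.5,484.9);b=np.arctan2(77.5,484.9)
    D=(r*r+z*z-L1**2-L2**2)/(2*L1*L2)
    if abs(D)>1:return out
    for s in(1,-1):
        g=s*np.arccos(D);q3=g-b;q2=np.arctan2(r,z)-np.arctan2(L2*np.sin(g),L1+L2*np.cos(g))
        M=(R.from_euler('z',q1)*R.from_euler('y',q2+q3)).as_matrix().T@R6
        q5=np.arccos(np.clip(M[2,2],-1,1))
        q4=np.arctan2(M[1,2],M[0,2]);q6=np.arctan2(M[2,1],-M[2,0])
        for k in(-1,0,1):
            for l in(-1,0,1):
                q=np.array([q1,q2,q3,q4+2*np.pi*k,q5,q6+2*np.pi*l])
                if (q>=LO).all() and (q<=HI).all(): out.append(q)
    return out
def grasp(phi,tau,al,y0,depth,half=0,fx=FX,dz=0,dn=0):
    """tool pose; al = in-plane lean (fingers point to +y for al>0); edge point at y0"""
    u=np.array([np.sin(tau),0,-np.cos(tau)])       # from top edge toward foot (bed axes)
    n=np.array([np.cos(tau),0,np.sin(tau)])
    d=np.cos(al)*u+np.sin(al)*np.array([0,1.,0])
    y=n*(-1 if half else 1);x=np.cross(y,d)
    Rb=np.stack([EX,EY,EZ],1);Rt=Rb@np.stack([x,y,d],1)
    top=np.array([fx-LEN*np.sin(phi),y0,LEN*np.cos(phi)+dz])
    return B+Rb@(top-(80-depth)*d+dn*n),Rt
E
cat > search.py <<'E'
from kin import *
if __name__=='__main__':
    s=env.read_state();P,Rm=FK(s['qpos']);print(P-s['tool_pos'],abs(R.from_matrix(Rm).inv()*R.from_quat(s['orientation'])).magnitude() if 0 else '')
    P,Rt=grasp(0,0,0,0,28);print(IK(P,Rt))
    phis=np.radians(np.arange(0,89,2));res=[]
    for half in(0,1):
      for al in np.radians(np.arange(-80,81,10)):
        for y0 in(-70,-40,0,40,70):
          best=0
          paths=[[q] for q in IK(*grasp(0,0,al,y0,28,half))]
          for ph in phis[1:]:
            C=IK(*grasp(ph,ph,al,y0,28,half));new=[]
            for q in C:
                o=[p for p in paths if abs(p[-1]-q).max()<.35]
                if o:new.append(min(o,key=lambda p:abs(p[-1]-q).sum())+[q])
            if not new:break
            paths=new;best=ph
          if paths: 
              pa=np.array(paths[0]);res.append((np.degrees(best),half,np.degrees(al),y0,abs(np.diff(pa,axis=0)).max() if len(pa)>1 else 0,pa[0],pa[-1]))
    res.sort(key=lambda r:-r[0])
    for r in res[:25]:print(*r)
E
python3 search.py
```

```text
[ 0. -0.  0.] 
[array([0.0141, 0.4876, 1.4904, 0.    , 1.1635, 0.1956])]
88.0 1 -80.0 -70 0.04889895059568805 [ 0.2893  0.8551  1.4042 -1.1264  1.8076 -2.3573] [ 0.4767  1.0756  1.7793 -1.1025  1.6968 -0.2895]
88.0 1 -80.0 -40 0.048339382407433185 [ 0.3243  0.8724  1.3645 -1.1066  1.842  -2.3658] [ 0.5178  1.0809  1.7371 -1.067   1.725  -0.3166]
88.0 1 -80.0 0 0.047680520547598526 [ 0.3689  0.8979  1.3063 -1.0835  1.8885 -2.3792] [ 0.5685  1.0904  1.6765 -1.0257  1.7656 -0.3526]
88.0 1 -80.0 40 0.047127683354334815 [ 0.4111  0.9263  1.2419 -1.0645  1.936  -2.3953] [ 0.6147  1.1029  1.611  -0.9908  1.8091 -0.3887]
88.0 1 -80.0 70 0.04679486382621123 [ 0.4413  0.9496  1.1893 -1.0532  1.9723 -2.4096] [ 0.6468  1.1143  1.5586 -0.9688  1.8435 -0.4159]
88.0 1 -70.0 -70 0.05247203980939652 [ 0.2741  0.7865  1.4157 -1.0184  1.703  -2.3909] [ 0.5135  1.065   1.875  -1.2288  1.6271 -0.2226]
88.0 1 -70.0 -40 0.051447399088415 [ 0.3096  0.8043  1.3774 -0.998   1.7384 -2.3929] [ 0.5567  1.0675  1.8326 -1.189   1.6501 -0.2566]
88.0 1 -70.0 0 0.05015784490417663 [ 0.355   0.8305  1.3211 -0.9734  1.
[... 1769 characters left out ...]
  1.4966  1.559   0.0346]
88.0 1 70.0 0 0.05988027655220496 [-0.3799  0.7027  1.597   1.181   1.481   2.3953] [-0.5143  1.0815  2.0895  1.5872  1.5593  0.0034]
88.0 1 70.0 40 0.06090371618353496 [-0.3211  0.6958  1.6119  1.2194  1.4374  2.4037] [-0.4183  1.0861  2.1084  1.6833  1.5648 -0.0198]
88.0 1 70.0 70 0.0614974015739882 [-0.2764  0.6925  1.6192  1.2484  1.4049  2.411 ] [-0.3434  1.0886  2.1178  1.7581  1.5709 -0.0309]
88.0 1 80.0 -70 0.051915743524349134 [-0.4969  0.7918  1.5521  1.2247  1.6683  2.3236] [-0.6451  1.0678  1.9432  1.2832  1.6019  0.1596]
88.0 1 80.0 -40 0.0525778786247757 [-0.4553  0.7831  1.5728  1.2538  1.6364  2.3219] [-0.5877  1.0688  1.9671  1.3397  1.589   0.1372]
```

```bash
cat > s2.py <<'E'
from kin import *
t0=.22
phis=np.arange(t0,1.2,.05)
for al in np.radians([40,45,50,55]):
  for y0 in(-20,0,20,40,60):
    paths=[[q] for q in IK(*grasp(t0,t0,al,y0,22,1))]
    if not paths: print(np.degrees(al),y0,'none');continue
    last=t0
    for ph in phis[1:]:
        C=IK(*grasp(ph,ph,al,y0,22,1));new=[]
        for q in C:
            o=[p for p in paths if abs(p[-1]-q).max()<.35]
            if o:new.append(o[0]+[q])
        if not new:break
        paths=new;last=ph
    pa=np.array(paths[0]);print(np.degrees(al),y0,'last',last,pa[0],pa[-1],abs(np.diff(pa,axis=0)).max(),len(paths))
E
python3 s2.py
python3 - <<'E'
from kin import *
# bystanders rough
for n,uv,z in [('cleaner base',(332,152),0),('cleaner top',(332,115),170),('spool_small ctr',(385,141),45),('spool_flat',(408,92),58),('panel',(348,196),75)]:
    print(n,at_z(sray('scene',uv),z),inbed(at_z(sray('scene',uv),z)))
im=cv2.imread('pics/scene0.png');cv2.imwrite('pics/sz.png',cv2.resize(im[20:290,150:440],(800,745))[:600])
E
```

```text
40.0 -20 last 1.1700000000000004 [-0.3083  0.4277  1.7754  0.8724  1.0356  2.4309] [-0.4266  0.7477  2.4038  2.16    1.2727  0.2573] 0.138473914618366 1
40.0 0 last 1.1700000000000004 [-0.2739  0.4253  1.7794  0.8827  1.0132  2.4502] [-0.3612  0.7496  2.4106  2.2274  1.2786  0.2505] 0.14206116764073484 1
40.0 20 last 1.1700000000000004 [-0.2393  0.4238  1.7818  0.8925  0.991   2.4702] [-0.2943  0.7508  2.4148  2.2952  1.2832  0.247 ] 0.14564721401469183 1
40.0 40 last 1.1700000000000004 [-0.2046  0.4233  1.7827  0.9015  0.9689  2.4909] [-0.2266  0.7513  2.4163  2.363   1.2858  0.2467] 0.1496211203869331 1
40.0 60 last 1.1700000000000004 [-0.1698  0.4237  1.7821  0.9099  0.9471  2.5122] [-0.1587  0.751   2.4152  2.4302  1.2858  0.2491] 0.1541184110887439 1
45.0 -20 last 1.1700000000000004 [-0.3389  0.4581  1.772   0.947   1.0978  2.3541] [-0.4708  0.7589  2.362   2.0202  1.2823  0.3105] 0.1241200836266354 1
45.0 0 last 1.1700000000000004 [-0.3049  0.455   1.7774  0.9607  1.0746  2.3695] [-0.41    0.7608  2.3708  2.084   1.2864  0.3002] 0.12655267469557274 1
45.0 20 last 1.170000000000
[... 1650 characters left out ...]
8930353414757 1
55.0 40 last 1.1700000000000004 [-0.2901  0.5182  1.7788  1.1257  1.1611  2.2561] [-0.3653  0.792   2.2964  1.9478  1.3252  0.3848] 0.10854963848975285 1
55.0 60 last 1.1700000000000004 [-0.2563  0.5164  1.782   1.144   1.1376  2.2663] [-0.3085  0.7927  2.3012  2.0061  1.3248  0.3784] 0.1097704510622215 1
cleaner base [ 672.3882 -367.0092    0.    ] [ 123.4706 -383.1152  -85.    ]
cleaner top [ 676.3184 -370.2166  170.    ] [ 127.9151 -385.5604   85.    ]
spool_small ctr [ 502.5676 -462.7323   45.    ] [ -26.282  -507.9194  -40.    ]
spool_flat [ 525.6912 -770.0816   58.    ] [  51.9398 -806.0463  -27.    ]
panel [ 500.0012 -126.358    75.    ] [ -89.5236 -177.5336  -10.    ]
```

View pics/sz.png

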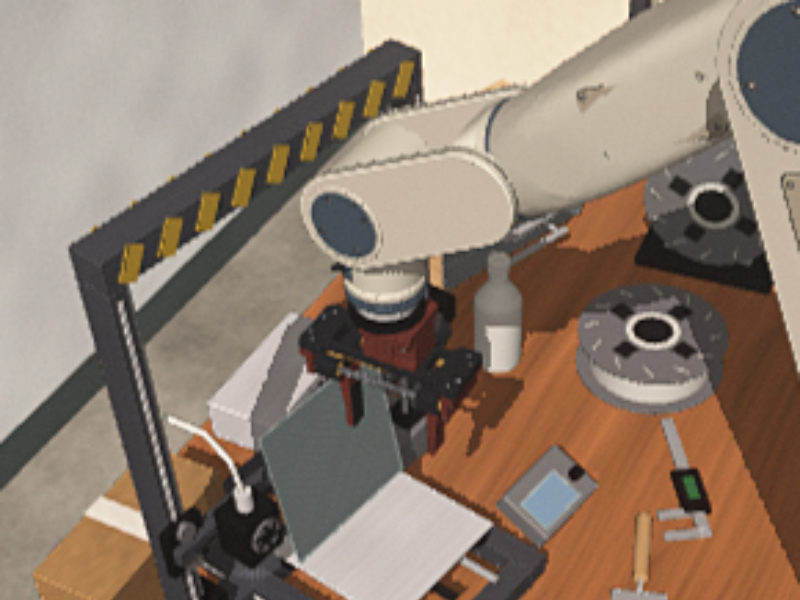

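```bash
cat > plan.py <<'E'
from kin import *
AL=np.radians(45);Y0=20;DEP=22;T1=.30;A0=-.1745
def near(P,Rt,q0):
    c=IK(P,Rt);return min(c,key=lambda q:abs(q-q0).sum()) if c else None
QREF=np.array([-0.27,.45,1.78,.97,1.05,2.38])
Pin,Rin=grasp(A0,T1,AL,Y0,DEP,1,dn=-22)
Ppre=Pin-90*Rin[:,2]
def pts(q):
    P,Rm=FK(q);o={}
    o['wr']=P-229.6*Rm[:,2]
    for s in(-1,1):
        for x in(-10,10):o[f'tip{s}{x}']=P+Rm@[x,s*57,80]
        for x in(-38,38):o[f'bd{s}{x}']=P+Rm@[x,s*89,0]
        o[f'cam{s}']=P+Rm@[95,s*25,-90]
    return {k:inbed(v) for k,v in o.items()}
E
python3 - <<'E'
from plan import *
q0=env.read_state()['qpos'];qp=near(Ppre,Rin,QREF);qi=near(Pin,Rin,QREF);print(qp,qi)
print({k:v.round() for k,v in pts(qi).items()})
for t in np.linspace(0,1,11):
    p=pts(q0+t*(qp-q0));k=min(p,key=lambda k:p[k][2]);kx=max(p,key=lambda k:p[k][0]);print(round(t,1),k,p[k].round(),kx,p[kx].round(),'wr',p['wr'].round())
# end poses
for ph,ta in [(.3,.3),(.6,.6),(.9,.9),(1.05,1.05),(1.15,1.15),(1.57,1.15),(1.57,1.1)]:
    q=near(*grasp(ph,ta,AL,Y0,DEP,1),QREF if ph<.4 else q);print(ph,ta,q)
    p=pts(q);k=min(p,key=lambda k:p[k][2]);print('   low',k,p[k].round(), 'wr',p['wr'].round())
E
```

```text
[-0.3737  0.4165  1.6962  0.9342  1.15    2.3648] [-0.2658  0.5087  1.7091  1.0142  1.0171  2.3234]
{'wr': array([   9., -183.,  365.]), 'tip-1-10': array([126.,  43., 180.]), 'tip-110': array([130.,  28., 166.]), 'bd-1-38': array([134.,   6., 262.]), 'bd-138': array([150., -48., 211.]), 'cam-1': array([  82., -152.,  214.]), 'tip1-10': array([ 17.,  43., 146.]), 'tip110': array([ 21.,  28., 132.]), 'bd1-38': array([-36.,   6., 209.]), 'bd138': array([-20., -48., 158.]), 'cam1': array([  34., -152.,  199.])}
0.0 tip1-10 [ 68. -30. 137.] bd1-38 [105. -52. 217.] wr [ 11. -31. 447.]
0.1 tip1-10 [ 60. -45. 133.] bd138 [100.  -9. 216.] wr [ 12. -53. 445.]
0.2 tip1-10 [ 49. -58. 130.] bd138 [102. -42. 212.] wr [ 13. -75. 442.]
0.3 tip1-10 [ 36. -66. 128.] bd138 [ 95. -74. 206.] wr [ 13. -97. 440.]
0.4 tip1-10 [ 21. -70. 127.] cam1 [104. -52. 311.] wr [  12. -119.  438.]
0.5 tip1-10 [  7. -68. 130.] cam1 [107. -92. 304.] wr [  10. -141.  436.]
0.6 tip110 [ 15. -65. 135.] cam-1 [108. -87. 318.] wr [   8. -162.  434.]
0.7 tip110 [  5. -60. 142.] cam-1 [ 108. -127.  309.] wr [   5. -184.  432.
[... 330 characters left out ...]
183.  366.]
0.6 0.6 [-0.2971  0.3903  2.0961  1.4304  0.857   1.6394]
   low tip110 [-77.  28.  98.] wr [-157. -183.  316.]
0.9 0.9 [-0.3236  0.5039  2.2889  1.9057  0.9689  0.8789]
   low bd138 [-148.  -48.   51.] wr [-241. -183.  238.]
1.05 1.05 [-0.3373  0.6317  2.351   2.0714  1.1308  0.5342]
   low bd138 [-154.  -48.   19.] wr [-274. -183.  191.]
1.15 1.15 [-0.3459  0.7393  2.3743  2.1389  1.2627  0.3311]
   low bd138 [-155.  -48.   -2.] wr [-291. -183.  157.]
1.57 1.15 [-0.3545  0.9696  2.3551  2.1755  1.3792  0.1494]
   low bd138 [-170.  -48.  -75.] wr [-307. -183.   83.]
1.57 1.1 [-0.352   0.9391  2.3548  2.1657  1.3274  0.2124]
   low bd138 [-174.  -48.  -73.] wr [-302. -183.   92.]
```

```bash
python3 - <<'E'
from plan import *
s=env.read_state()
env.move_l(s['tool_pos']-40*EX+60*EZ,rate=150)
q0=env.read_state()['qpos'];qp=near(Ppre,Rin,QREF)
for t in np.linspace(0,1,11):
    p=pts(q0+t*(qp-q0));assert p['wr'][0]<40 and min(v[2] for k,v in p.items() if k[:3]=='tip')>150,(t,p)
env.move_joints(qp)
s=env.read_state();print(s['time_s'],inbed(s['tool_pos']),s['force'],s['width'])
cv2.imwrite('pics/w1.png',viewer.camera('wrist'));cv2.imwrite('pics/s1.png',cv2.resize(viewer.camera('scene')[20:290,150:440],(640,596)))
E
```

```text
2.8167 [ 38.2863 -84.5135 270.4617] [-0.2778 -0.1464 -0.155 ] 87.82972002619282
```

View pics/w1.png

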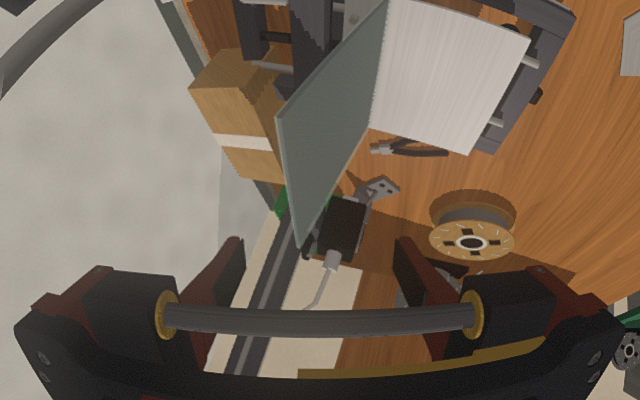

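View pics/s1.png

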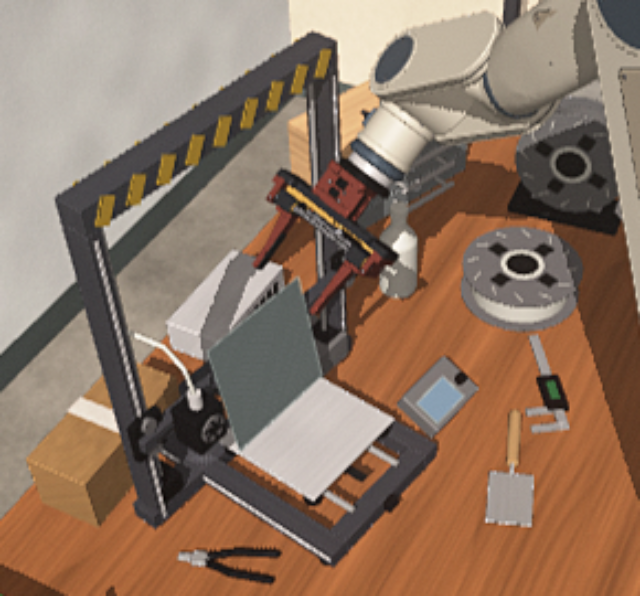

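The wrist view shows the plate's top edge from about (278,115) at the right corner to (297,245) at the left, between the finger lines. The scene view shows no contact. I'll check the prediction, insert and do the staged close.

```bash
python3 - <<'E'
from plan import *
s=env.read_state();a=A0
for y in(-90,90):
    print(wproj(s,W(59-180*np.sin(a),y,180*np.cos(a))),wproj(s,W(59,y,0)))
hit=env.move_l(Pin,rate=80,f_stop=6);s=env.read_state();print(hit,s['time_s'],inbed(s['tool_pos']),s['force'])
cv2.imwrite('pics/w2.png',viewer.camera('wrist'));cv2.imwrite('pics/s2.png',cv2.resize(viewer.camera('scene')[20:290,150:440],(640,596)))
E
```

```text
[275.2796 115.7318] [388.9652  -6.8998]
[297.0725 246.386 ] [366.9063 125.9807]
False 4.1917 [ 57.2938 -21.3084 210.3787] [0.5867 0.2311 0.0962]
```

View pics/w2.png

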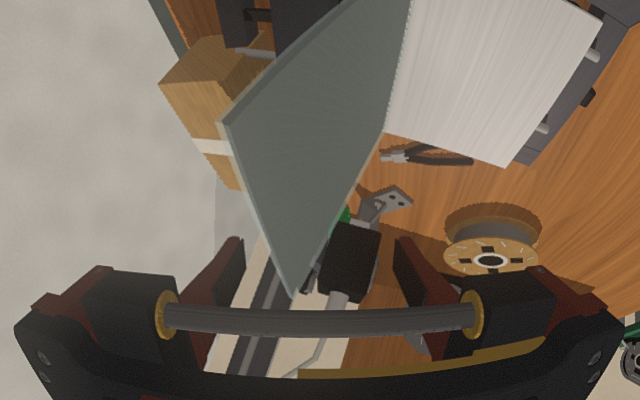

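View pics/s2.png

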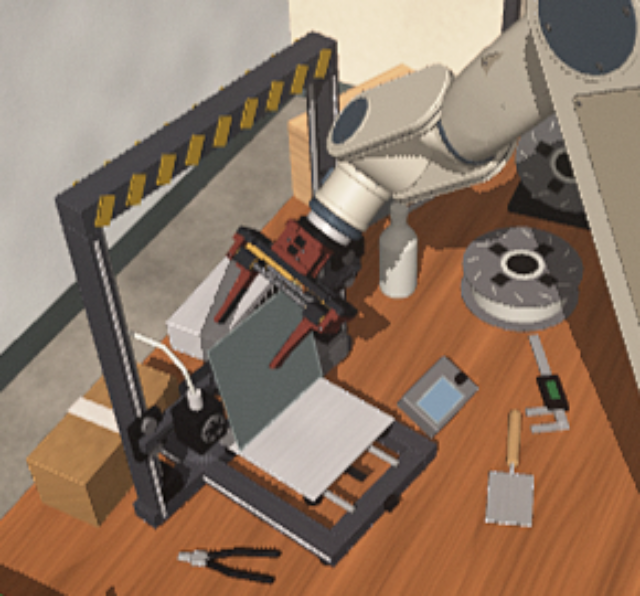

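The measured edge agrees with the prediction within 3 px, and the plate sits between the open fingers. Next is the staged close and pull past upright.

```bash
cat > act.py <<'E'
from plan import *
def rep(t):
    s=env.read_state();print(t,round(s['time_s'],2),inbed(s['tool_pos']),'F',s['force'],'M',s['wrist_torque'],'w',round(s['width'],1),flush=True);return s
def go(phi,tau,dep=DEP,dn=0,dz=0,rate=40,f=None,y0=Y0,fx=FX):
    P,Rt=grasp(phi,tau,AL,y0,dep,1,dn=dn,dz=dz,fx=fx)
    return env.move_l(P,R.from_matrix(Rt).as_quat(),rate=rate,f_stop=f)
E
python3 - <<'E'
from act import *
set_gripper(44);rep('c44')
go(-.10,T1,dn=-6);rep('a')
set_gripper(30);rep('c30')
go(-.03,T1,dn=-3);rep('b')
set_gripper(22);rep('c22')
cv2.imwrite('pics/w3.png',viewer.camera('wrist'));cv2.imwrite('pics/s3.png',cv2.resize(viewer.camera('scene')[20:290,150:440],(640,596)))
E
```

```text
c44 5.12 [ 57.1615 -21.0077 209.9697] F [-0.0042  0.073   0.0565] M [-0.1454  0.1252 -0.0636] w 43.9
a 5.44 [ 59.3522 -21.023  217.0072] F [-0.7801 -0.0553  0.2037] M [-0.2061  0.1793  0.0059] w 44.1
c30 5.89 [ 59.1675 -21.0257 216.5545] F [-0.0311 -0.9039  0.2929] M [-0.1295  0.1341 -0.0704] w 30.2
b 6.29 [ 49.11   -21.0145 218.284 ] F [ 0.0822 -0.0776 -0.0004] M [-0.2113  0.148  -0.0156] w 29.9
c22 6.67 [ 49.4824 -21.0045 218.1907] F [ 0.1944 -0.0417  0.5382] M [-0.1335  0.1769 -0.0035] w 21.8
```

View pics/w3.png

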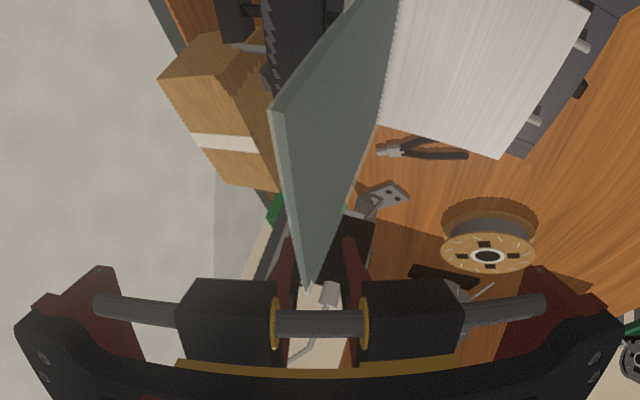

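View pics/s3.png

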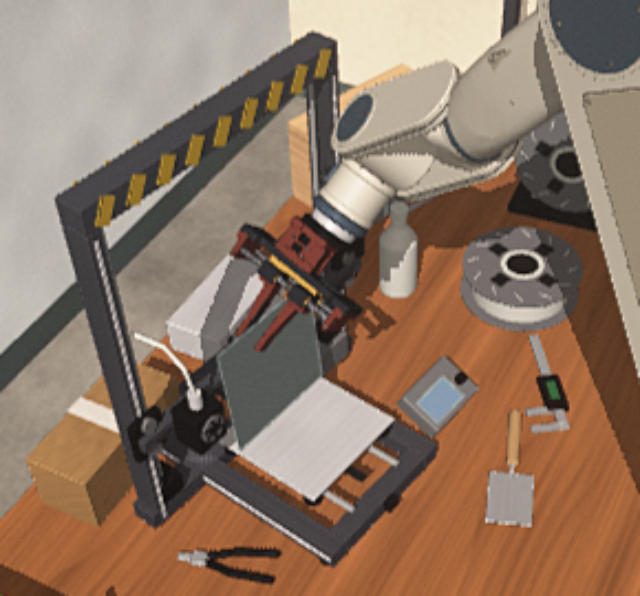

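The plate edge, near (305,290), is caged between the pads and is being pulled forward. I'll continue past upright and close.

```bash
python3 - <<'E'
from act import *
for p in (.03,.09,.15): go(p,T1,rate=25)
rep('x');set_gripper(16);rep('c16')
for p in (.2,.25,.3): go(p,T1,rate=25)
rep('y');set_gripper(10);set_gripper(0);rep('closed')
env.hold(.2);rep('h')
cv2.imwrite('pics/w4.png',viewer.camera('wrist'));cv2.imwrite('pics/s4.png',cv2.resize(viewer.camera('scene')[20:290,150:440],(640,596)))
s=env.read_state()
for y in(-90,90):
    for a in (.25,.3,.35): print(y,a,wproj(s,W(59-180*np.sin(a),y,180*np.cos(a))),wproj(s,W(59,y,0)))
E
```

```text
x 8.4 [ 19.9381 -21.0328 217.2068] F [-0.1882 -0.17   -1.3174] M [-0.2289  0.1868  0.0262] w 21.7
c16 8.74 [ 20.0612 -21.0146 217.1893] F [-0.7803 -0.3908 -0.2119] M [-0.2404  0.2537  0.0171] w 15.7
y 10.27 [ -6.3814 -20.9998 211.1371] F [-0.0729 -0.2032 -0.6237] M [-0.2089  0.2862  0.088 ] w 16.0
closed 10.88 [ -6.5059 -21.0479 210.844 ] F [-0.8277  0.8154 -2.0234] M [-0.3256  0.4664  0.0551] w 3.8
h 11.08 [ -6.4584 -21.047  210.8549] F [-0.0977 -0.0376 -2.3116] M [-0.4145  0.5472 -0.0344] w 3.7
-90 0.25 [276.7062 118.9385] [319.8794 -68.02  ]
-90 0.3 [321.4046 119.2746] [319.8794 -68.02  ]
-90 0.35 [365.9859 119.1832] [319.8794 -68.02  ]
90 0.25 [306.9713 297.3722] [319.3176 114.6808]
90 0.3 [319.3026 297.7269] [319.3176 114.6808]
90 0.35 [331.6319 297.3881] [319.3176 114.6808]
```

View pics/w4.png

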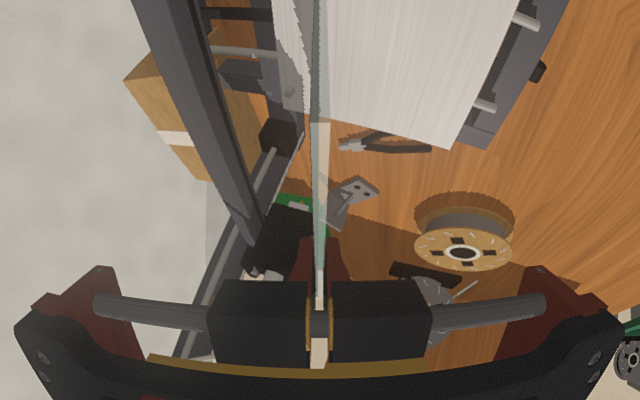

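View pics/s4.png

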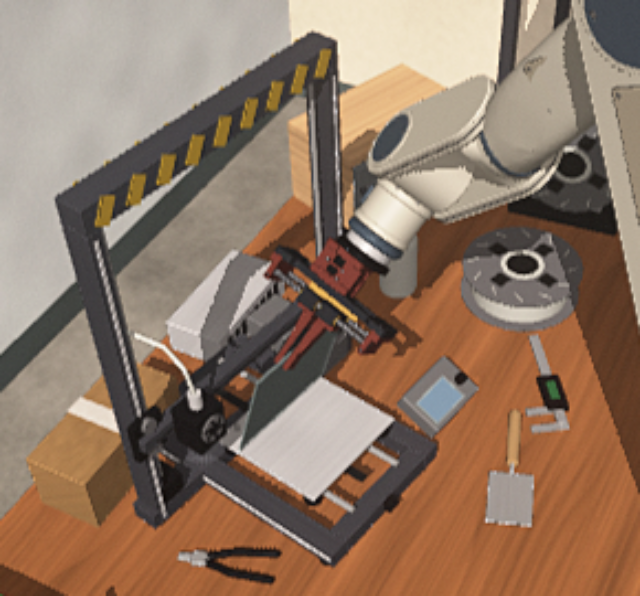

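The plate is gripped (3.7 mm) and seen edge-on along the tool axis, so φ≈0.30 as planned. Next is the rigid arc about the foot.

```bash
python3 - <<'E'
from act import *
for i,p in enumerate(np.arange(.35,1.051,.05)):
    go(p,p,dz=1,rate=30)
    if i%3==2: rep(f'{p:.2f}')
cv2.imwrite('pics/w5.png',viewer.camera('wrist'));cv2.imwrite('pics/s5.png',cv2.resize(viewer.camera('scene')[20:290,150:440],(640,596)))
s=env.read_state();a=1.05
for y in(-90,90): print(y,wproj(s,W(59-180*np.sin(a),y,180*np.cos(a))),wproj(s,W(59,y,0)))
E
```

```text
0.45 12.72 [-36.8171 -21.0708 200.2137] F [-0.7207  0.7404 -3.291 ] M [-0.4255  0.6267 -0.0181] w 3.6
0.60 14.28 [-65.4264 -21.0634 183.6106] F [-0.442  -0.348  -3.7044] M [-0.3681  0.7826 -0.013 ] w 4.1
0.75 15.82 [-91.2722 -21.049  162.9693] F [-1.0718 -0.7509 -3.5725] M [-0.3312  0.8158  0.027 ] w 4.2
0.90 17.38 [-113.8414  -21.0265  138.5996] F [-0.3767  0.0988 -1.6252] M [-0.3272  0.7735  0.0317] w 3.7
1.05 18.93 [-132.4925  -21.0209  111.1275] F [-0.9259 -0.0847 -1.4886] M [-0.2785  0.5986  0.0233] w 4.0
-90 [330.2407 119.2143] [322.8142 -68.2849]
90 [321.8307 297.5373] [321.2698 114.4458]
```

View pics/w5.png

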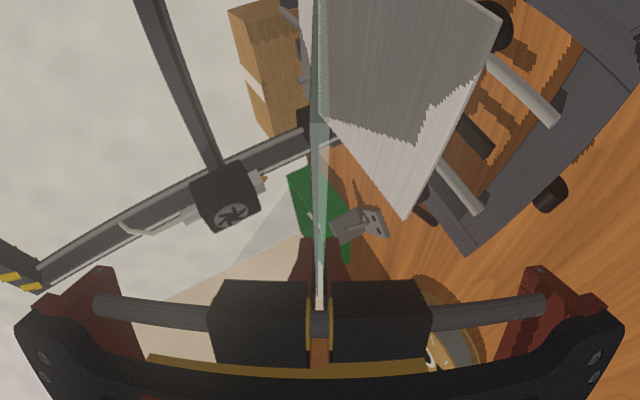

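View pics/s5.png

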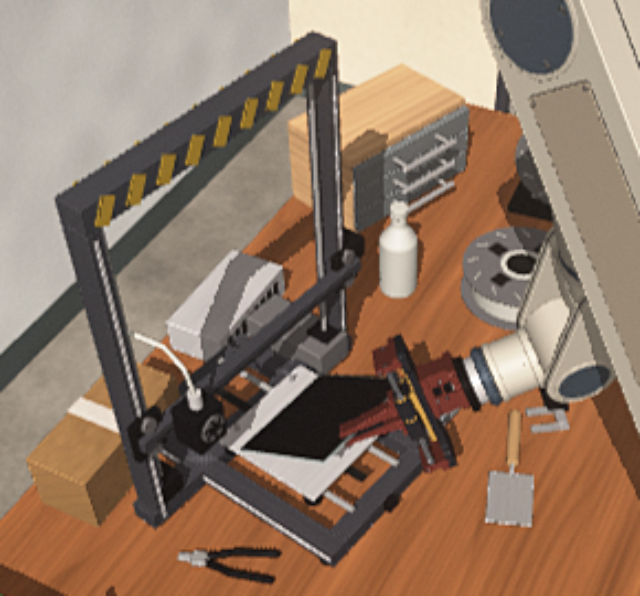

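```bash
python3 - <<'E'
from act import *
q=env.read_state()['qpos']
for ph,ta in [(1.1,1.1),(1.2,1.2),(1.3,1.3),(1.35,1.35),(1.4,1.4),(1.4,1.3),(1.5,1.25),(1.57,1.2),(1.57,1.1)]:
    c=near(*grasp(ph,ta,AL,Y0,DEP,1),q);p=pts(c)
    print(ph,ta,c,p['bd138'].round(),p['bd1-38'].round(),p['tip1-10'].round())
k=at_z(sray('scene',(150+396*290/640,20+503*270/596)),35);print('knob',inbed(k))
E
```

```text
1.1 1.1 [-0.3417  0.6838  2.3646  2.1095  1.1953  0.4299] [-154.  -48.    9.] [-202.    6.   33.] [-120.   43.   27.]
1.2 1.2 [-0.3498  0.7975  2.3799  2.1603  1.3315  0.2375] [-154.  -48.  -13.] [-204.    6.    7.] [-122.   43.    9.]
1.3 1.3 [-0.3567  0.917   2.3783  2.1813  1.4675  0.0657] [-152.  -48.  -34.] [-204.    6.  -19.] [-122.   43.   -9.]
1.35 1.35 [-0.3594  0.9763  2.3711  2.1825  1.5324 -0.0128] [-150.  -48.  -44.] [-202.    6.  -33.] [-121.   43.  -18.]
1.4 1.4 [-0.3617  1.034   2.3599  2.1788  1.5939 -0.0865] [-147.  -48.  -55.] [-200.    6.  -46.] [-120.   43.  -27.]
1.4 1.3 [-0.359   0.9725  2.3707  2.1825  1.4947  0.0261] [-156.  -48.  -51.] [-208.    6.  -37.] [-125.   43.  -27.]
1.5 1.25 [-0.3585  0.9949  2.3618  2.1826  1.4672  0.0505] [-162.  -48.  -67.] [-213.    6.  -50.] [-130.   43.  -44.]
1.57 1.2 [-0.3567  1.0002  2.3536  2.1815  1.4306  0.0888] [-166.  -48.  -78.] [-217.    6.  -58.] [-134.   43.  -56.]
1.57 1.1 [-0.352   0.9391  2.3548  2.1657  1.3274  0.2124] [-174.  -48.  -73.] [-222.    6.  -48.] [-139.   43.  -55.]
knob [-147.0552    0.8384  -50.    ]
```

```bash
python3 - <<'E'
from act import *
for p in np.arange(1.1,1.301,.05): go(p,p,dz=1,rate=30)
rep('1.3')
for g in (6,8,11,14,17,20,23,26): set_gripper(g)
s=rep('open')
cv2.imwrite('pics/w6.png',viewer.camera('wrist'));cv2.imwrite('pics/s6.png',cv2.resize(viewer.camera('scene')[20:290,150:440],(640,596)))
E
```

```text
1.3 21.61 [-153.9399  -20.9898   60.1939] F [-0.3294  0.6254 -0.4243] M [-0.1337  0.3407  0.0961] w 3.7
open 23.88 [-153.9638  -21.0134   60.1352] F [ 1.1895 -0.176  -1.6894] M [-0.3031  0.6322 -0.2181] w 25.9
```

View pics/w6.png

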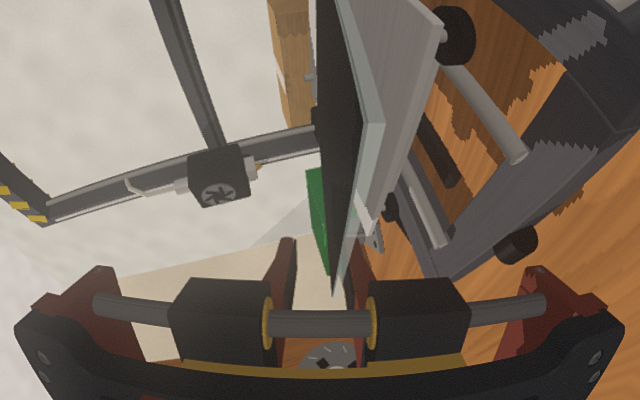

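View pics/s6.png

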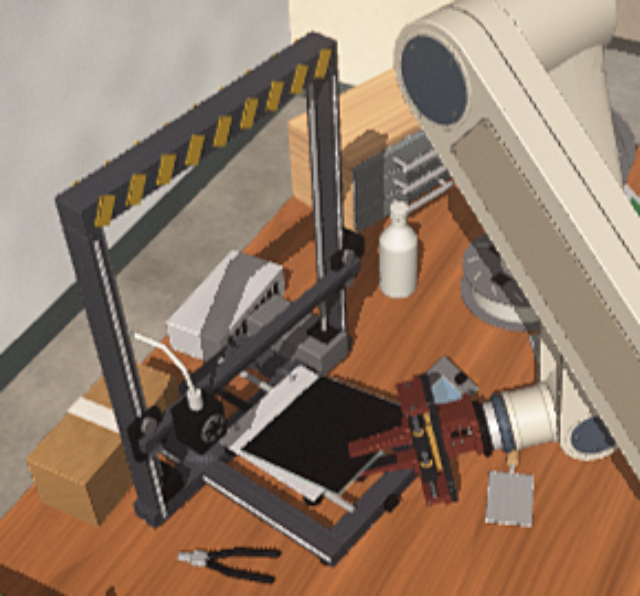

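The plate rests on the lower finger, with its edge near (333,290) close to the right-hand pad. Its foot is still in place, so I'll lower it the rest of the way.

```bash
python3 - <<'E'
from act import *
for ph,ta in [(1.40,1.28),(1.43,1.25),(1.46,1.22),(1.49,1.19),(1.52,1.16),(1.55,1.13),(1.57,1.11),(1.59,1.1),(1.61,1.1)]:
    go(ph,ta,dn=11,dz=0,rate=15); rep(ph)
cv2.imwrite('pics/w7.png',viewer.camera('wrist'));cv2.imwrite('pics/s7.png',cv2.resize(viewer.camera('scene')[20:290,150:440],(640,596)))
E
```

```text
1.4 24.62 [-154.7247  -20.9207   52.8381] F [-0.2589  0.4142 -2.0219] M [-0.2502  0.6561  0.1352] w 25.9
1.43 25.05 [-154.6443  -21.0084   48.6927] F [-0.6675  0.0091 -1.9905] M [-0.2445  0.656   0.1561] w 25.9
1.46 25.48 [-154.539   -21.0431   44.3554] F [-0.4443  0.7887 -1.6421] M [-0.2977  0.6499  0.092 ] w 26.2
1.49 25.93 [-154.3021  -21.0545   40.0091] F [ 0.9154  0.0443 -1.6892] M [-0.2779  0.6122 -0.0263] w 25.8
1.52 26.37 [-153.9183  -21.0362   35.641 ] F [ 0.5879 -0.422  -2.701 ] M [-0.2435  0.5588 -0.0597] w 25.8
1.55 26.82 [-153.3761  -20.9961   31.2119] F [ 0.7897  0.2073 -2.1635] M [-0.3027  0.5845 -0.0287] w 26.2
1.57 27.17 [-152.7592  -20.9913   28.4057] F [-0.1606 -0.2895 -0.555 ] M [-0.1799  0.373   0.0027] w 25.9
1.59 27.53 [-152.5207  -21.0039   24.8838] F [-0.2148  0.3759  0.3549] M [-0.1244  0.3856 -0.0179] w 26.0
1.61 27.93 [-152.464   -21.0038   21.2189] F [-0.2825 -0.714   0.7456] M [-0.1674  0.4202 -0.0354] w 25.9
```

View pics/w7.png

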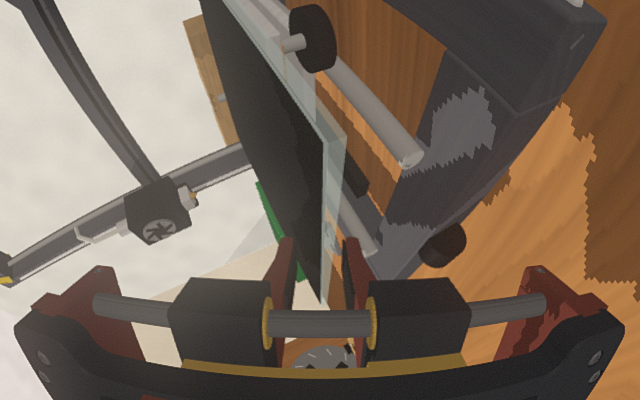

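View pics/s7.png

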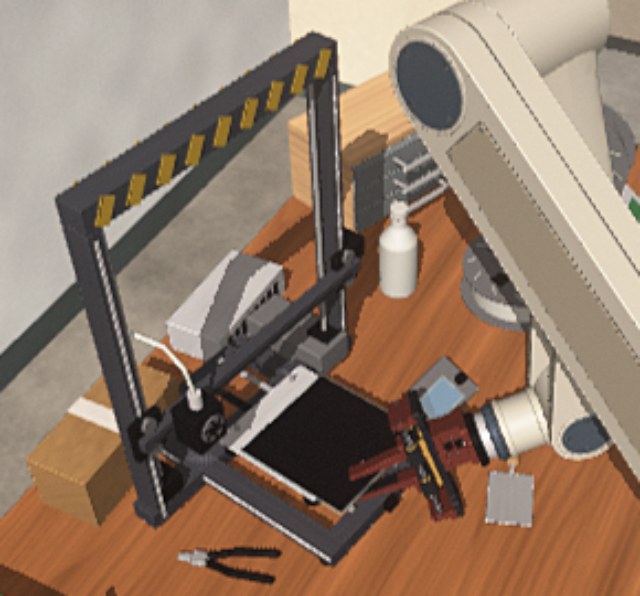

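The coated face is up and the force went to about zero at φ=1.57, so the plate is on the bed and both fingers are clear of its edge at (322,300). I'll withdraw along the fingers and look.

```bash
python3 - <<'E'
from act import *
s=env.read_state();T=wpose(s)
q=s['qpos']
for L in (60,90,120): print(L,near(s['tool_pos']-L*T[:3,2],T[:3,:3],q))
try: print(env.move_l(s['tool_pos']-70*T[:3,2],rate=60))
except Exception as e: print('ERR',e)
rep('ret')
cv2.imwrite('pics/w8.png',viewer.camera('wrist'));cv2.imwrite('pics/s8.png',cv2.resize(viewer.camera('scene')[20:290,150:440],(640,596)))
E
```

```text
60 [-0.5206  0.8966  2.4156  2.0068  1.3128  0.1824]
90 [-0.6177  0.8776  2.4429  1.915   1.3004  0.1677]
120 [-0.7213  0.855   2.465   1.8144  1.2826  0.1627]
False
ret 29.34 [-196.436   -70.3527   43.6797] F [0.2765 0.4993 0.5417] M [-0.1352  0.3907 -0.0431] w 25.9
```

View pics/s8.png

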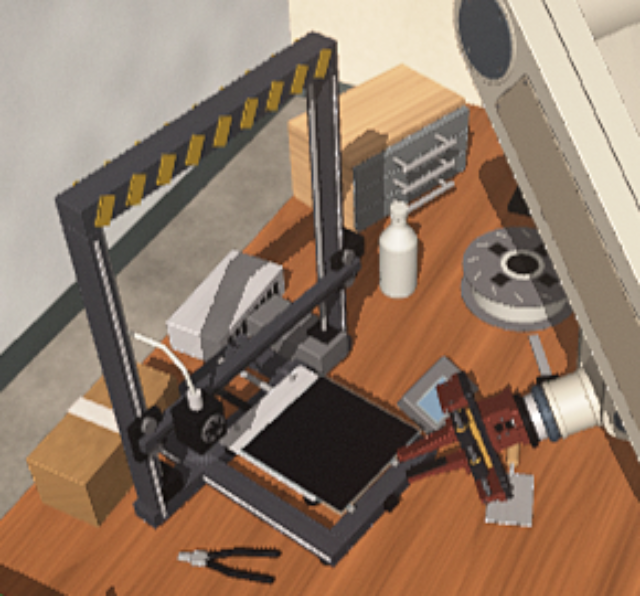

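The scene view shows the plate flat and square, with the bed strip behind it visible and nothing else disturbed. Next I'll go to a vertical tool with jaws across the bed, in front of the overhanging edge.

```bash
cat > push.py <<'E'
from act import *
Rp=np.stack([EX,-EY,-EZ],1)
def pp(x,z,y=0): return W(x,y,z+80)
E
python3 - <<'E'
from push import *
s=env.read_state();q0=s['qpos'];T=wpose(s)
P1=s['tool_pos']-40*T[:3,2]+60*EZ; q1=near(P1,T[:3,:3],q0);print('q1',q1)
for nm,P in [('hover',pp(-150,70)),('down',pp(-150,-8)),('end',pp(-95,-8))]:
    c=IK(P,Rp);print(nm,P,[v.round(3) for v in c])
qh=near(pp(-150,70),Rp,q1)
for t in np.linspace(0,1,9):
    p=pts(q1+t*(qh-q1));k=min(p,key=lambda k:p[k][2]);kx=max(p,key=lambda k:p[k][0]);print(round(t,2),k,p[k].round(),kx,p[kx].round(),p['wr'].round())
E
```

```text
q1 [-0.6854  0.6512  2.4879  1.7934  1.2438  0.3479]
hover [472.5639  59.1758 235.    ] [array([0.1  , 0.308, 2.004, 0.   , 0.83 , 1.852])]
down [472.5639  59.1758 157.    ] [array([0.1  , 0.449, 2.043, 0.   , 0.65 , 1.852])]
end [526.6605  49.248  157.    ] [array([0.071, 0.505, 1.929, 0.   , 0.708, 1.823])]
0.0 bd138 [-238. -125.   25.] tip-110 [-139.  -49.  138.] [-366. -261.  190.]
0.12 bd138 [-252.  -88.   25.] bd-138 [-161.  -66.  176.] [-327. -249.  199.]
0.25 bd138 [-269.  -70.   23.] bd-138 [-173.  -16.  163.] [-289. -231.  212.]
0.38 tip110 [-290.   19.   13.] cam-1 [-166. -101.  127.] [-253. -206.  230.]
0.5 tip110 [-301.    1.    3.] cam-1 [-155.  -76.  129.] [-220. -174.  252.]
0.62 tip110 [-289.  -24.    0.] cam-1 [-138.  -55.  139.] [-192. -137.  278.]
0.75 tip110 [-255.  -48.    9.] cam-1 [-114.  -34.  159.] [-171.  -95.  308.]
0.88 tip110 [-203.  -61.   31.] cam-1 [-85.  -9. 193.] [-156.  -49.  342.]
1.0 tip-1-10 [-160.   57.   70.] cam-1 [-55.  25. 240.] [-150.   -0.  380.]
```

Path clear (lowest tip at bed level, 85 mm above the bench, well in front of the printer).

```bash
python3 - <<'E'
from push import *
s=env.read_state();T=wpose(s)
env.move_l(s['tool_pos']-40*T[:3,2]+60*EZ,rate=120);s=rep('up')
qh=near(pp(-150,70),Rp,s['qpos']);env.move_joints(qh);set_gripper(88);s=rep('hover')
cv2.imwrite('pics/w9.png',viewer.camera('wrist'))
for n,P in dict(fl=(-121,90,4),fr=(-121,-90,4),bl=(59,90,4),br=(59,-90,4),pl=(85,60,9),pr=(85,-60,9)).items(): print(n,wproj(s,W(*P)))
E
```

```text
up 30.27 [-221.4978  -98.5799  116.3699] F [-1.0365 -0.1145  0.2196] M [-0.1506  0.3731  0.0168] w 25.8
hover 32.9 [-150.0002    0.0073  149.9874] F [ 0.0958 -0.3811  0.263 ] M [ 0.0833  0.0803 -0.0472] w 88.0
fl [205.2946 182.4182]
fr [432.5095 182.6909]
bl [205.4777 -35.4433]
br [432.8875 -35.1299]
pl [242.3073 -69.0297]
pr [396.1596 -68.8134]
```

View pics/w9.png

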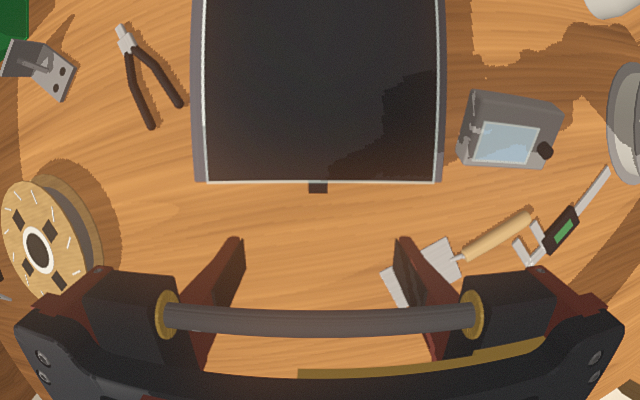

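```bash
python3 - <<'E'
from push import *
s=env.read_state()
im=cv2.imread('pics/w9.png');a=cv2.resize(im[0:210,170:470],None,fx=2.6,fy=2.6,interpolation=cv2.INTER_CUBIC)
cv2.imwrite('pics/w9z.png',a)
for z in (0,4,10,15):
    l=at_z(wray(s,(203.5,182)),85+z);r=at_z(wray(s,(443,182)),85+z);print(z,inbed(l),inbed(r),np.linalg.norm(l-r))
i2=viewer.camera('scene');cv2.imwrite('pics/s9z.png',cv2.resize(i2[150:270,220:370],None,fx=5,fy=5,interpolation=cv2.INTER_CUBIC))
for n,P in dict(fl=(-121,90,4),fr=(-121,-90,4),bl=(59,90,4),br=(59,-90,4)).items(): print(n,(sproj('scene',W(*P))-[220,150])*5)
E
```

```text
0 [-121.5302   93.1371    0.    ] [-121.1472 -100.8804    0.    ] 194.01790928183885
4 [-120.6495   91.5387    4.    ] [-120.2731  -99.1468    4.    ] 190.6858517292156
10 [-119.3284   89.141    10.    ] [-118.9619  -96.5464   10.    ] 185.68776540028074
15 [-118.2275   87.1429   15.    ] [-117.8692  -94.3794   15.    ] 181.52269345950168
fl [419.9056 511.3532]
fr [601.376  321.0526]
bl [187.8209 366.1213]
br [374.6848 193.7329]
```

View pics/w9z.png

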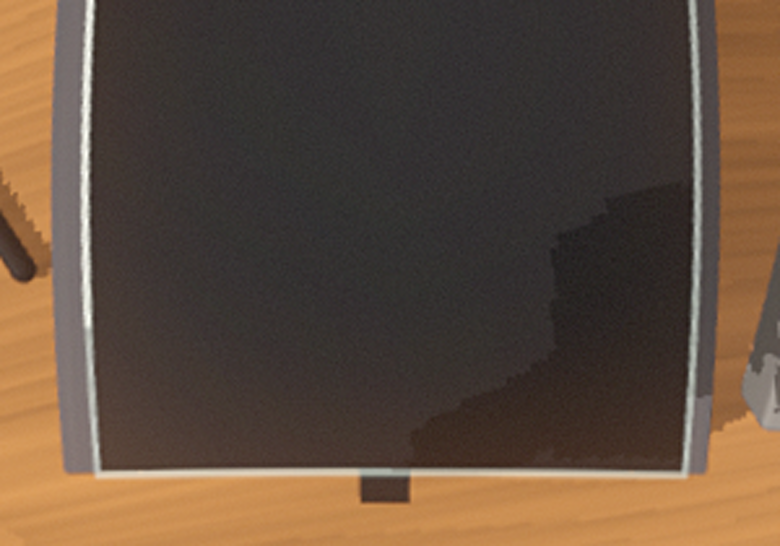

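View pics/s9z.png

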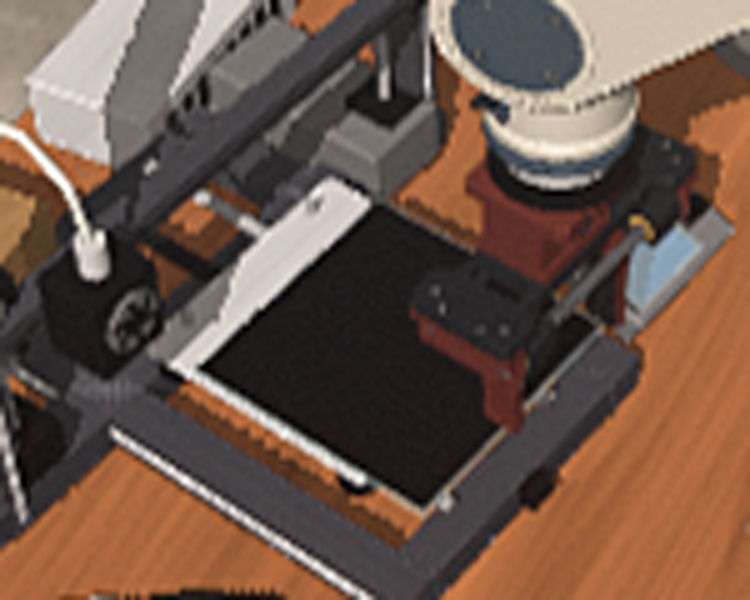

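Zoomed, the plate's front corners are at px (207.7,182.5) and (435,182.5). That is 227 px wide, matching a flat plate at bed height, at x≈−121 and y≈−2. Now the push.

```bash
python3 - <<'E'
from push import *
env.move_l(pp(-150,-8,-2),rate=80);rep('down')
print(env.move_l(pp(-125,-8,-2),rate=30,f_stop=12));rep('p1')
for x in (-118,-112,-108,-105,-102,-99,-96,-93,-90):
    h=env.move_l(pp(x,-8,-2),rate=12,f_stop=5);s=rep(x)
    if h: print('STOP');break
cv2.imwrite('pics/s10.png',cv2.resize(viewer.camera('scene')[150:270,220:370],None,fx=5,fy=5,interpolation=cv2.INTER_CUBIC))
cv2.imwrite('pics/w10.png',viewer.camera('wrist'))
E
```

```text
down 34.12 [-149.7088   -1.9037   72.3747] F [-0.981  -0.9266  0.0275] M [ 0.0736  0.036  -0.0113] w 87.8
False
p1 35.11 [-125.1256   -2.112    71.8606] F [-3.13   -0.7215 -0.2584] M [-0.0104  0.4801 -0.0861] w 87.7
-118 35.84 [-117.6385   -1.9358   72.1337] F [-0.9622  0.0173  0.5357] M [ 0.0996  0.0989 -0.0147] w 87.9
-112 36.1 [-117.6453   -2.0684   71.7562] F [-0.8679 -0.2827 -0.5195] M [0.0721 0.0909 0.035 ] w 88.0
STOP
```

View pics/s10.png

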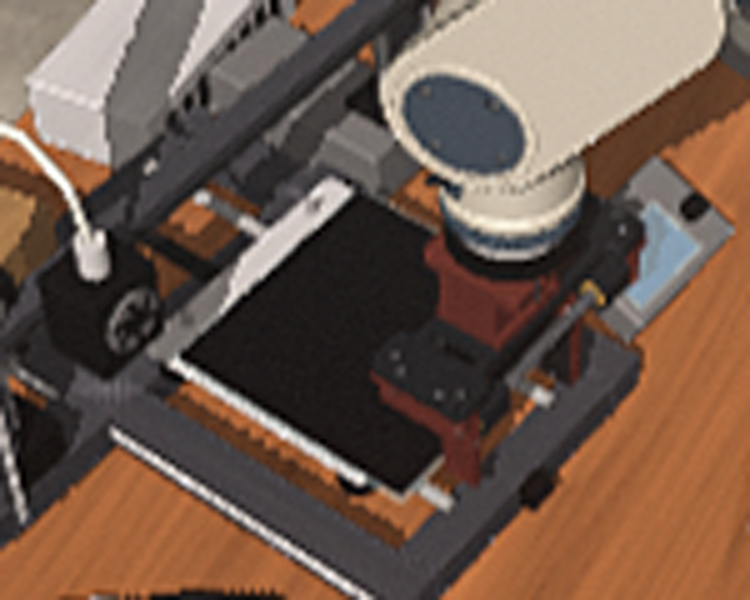

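View pics/w10.png

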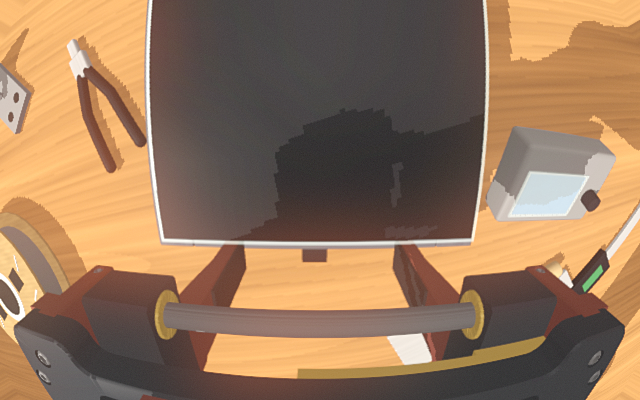

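The push moved the plate part-way; a strip of bed still shows at the back. The 5 N stop was only friction at break-away, so I'll continue with one slow push.

```bash
python3 - <<'E'
from push import *
h=env.move_l(pp(-92,-8,-2),rate=10,f_stop=12);s=rep('push');print(h)
for n,P in dict(fl=(-95,90,4),fr=(-95,-90,4)).items(): print(n,wproj(s,W(*P)))
cv2.imwrite('pics/w11.png',viewer.camera('wrist'))
cv2.imwrite('pics/s11.png',cv2.resize(viewer.camera('scene')[150:270,220:370],None,fx=5,fy=5,interpolation=cv2.INTER_CUBIC))
E
```

```text
push 37.56 [-107.795    -2.2199   71.1793] F [ 0.0693 -0.1587 -0.597 ] M [ 0.0684  0.0232 -0.0059] w 87.5
True
fl [159.6671 239.552 ]
fr [471.2105 239.8952]
```

View pics/w11.png

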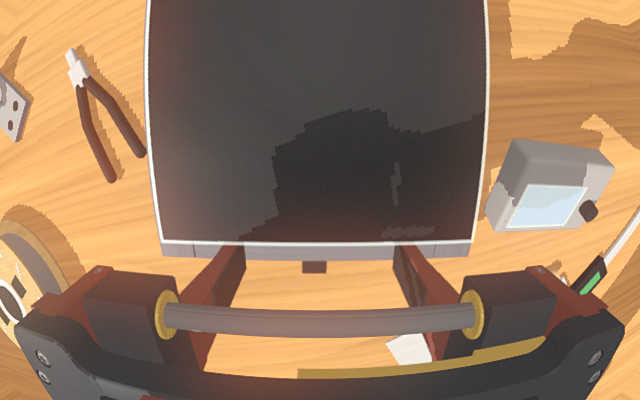

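View pics/s11.png

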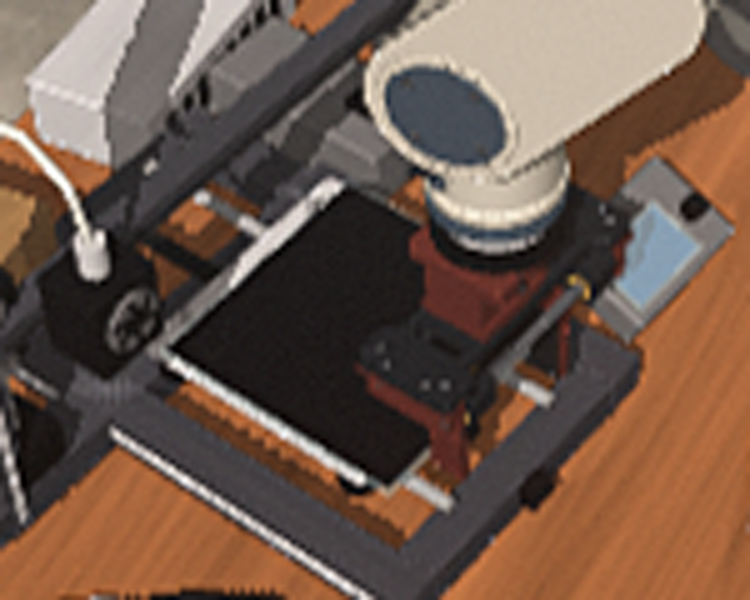

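```bash
python3 - <<'E'
from push import *
for f in (15,18):
    h=env.move_l(pp(-96,-8,-2),rate=10,f_stop=f);s=rep('push');print(h)
    env.hold(.1);s=rep('held')
cv2.imwrite('pics/w12.png',viewer.camera('wrist'))
im=cv2.imread('pics/w12.png');cv2.imwrite('pics/w12z.png',cv2.resize(im[200:280,140:500],None,fx=2.2,fy=2.2))
for x in(-97,-95,-93):print(x,[((wproj(s,W(x,y,4))-[140,200])*2.2) for y in(90,-90)])
E
```

```text
push 38.33 [-107.0194   -2.4574   70.3971] F [ 0.542  -0.3401  1.1539] M [0.0774 0.0415 0.0261] w 87.5
True
held 38.42 [-107.1089   -2.4882   70.2528] F [ 0.1782 -0.2836  0.1963] M [ 0.0785  0.0799 -0.0308] w 88.1
push 39.11 [-106.1064   -2.6369   69.8752] F [ 0.0321  1.0993 -0.0328] M [0.1315 0.1    0.0207] w 88.0
True
held 39.21 [-106.177    -2.6896   69.726 ] F [-0.2387 -0.4702  0.4792] M [0.1003 0.1148 0.0579] w 87.7
-97 [array([39.2261, 97.4986]), array([727.233 ,  97.2496])]
-95 [array([37.7888, 90.6   ]), array([728.6098,  90.3041])]
-93 [array([36.3641, 83.6402]), array([729.9747,  83.2959])]
```

View pics/w12z.png

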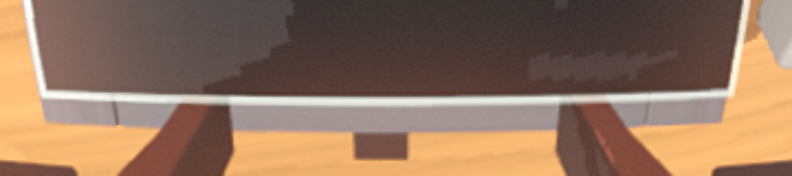

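Each further push advanced under 1 mm while the force climbed to 15–18 N, so the plate is against the pins. I'll back off and inspect the pins from above.

```bash
python3 - <<'E'
from push import *
s=env.read_state()
env.move_l(s['tool_pos']-25*EX,rate=80)
env.move_l(W(-131,-2,210),R.from_matrix(Rp).as_quat(),rate=200)
env.move_l(W(-30,0,210),rate=150);s=rep('look')
im=viewer.camera('wrist');cv2.imwrite('pics/w13.png',im)
for n,P in dict(fl=(-95,90,4),fr=(-95,-90,4),bl=(85,90,4),br=(85,-90,4),pl=(85,60,9),pr=(85,-60,9),bedl=(100,90,0),bedr=(100,-90,0)).items(): print(n,wproj(s,W(*P)))
E
```

```text
look 41.39 [-30.8141  -0.1367 209.1689] F [ 0.1142 -0.302   0.3305] M [ 0.042   0.1315 -0.074 ] w 88.0
fl [233.7661 255.6463]
fr [403.4013 255.8122]
bl [222.9258  78.8352]
br [414.6066  79.0383]
pl [252.6452  76.0947]
pr [384.8863  76.2346]
bedl [224.1572  64.1069]
bedr [413.4126  64.3089]
```

View pics/w13.png

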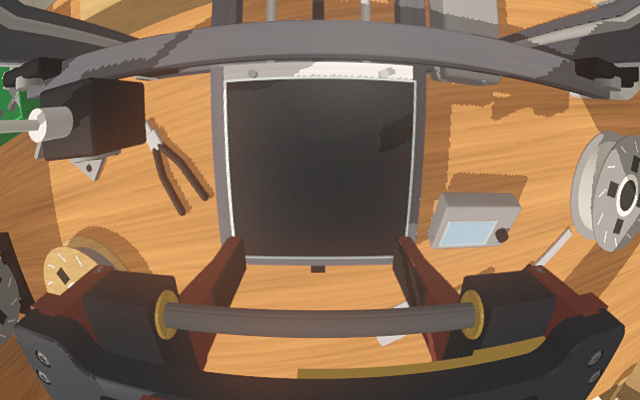

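```bash
python3 - <<'E'
import cv2
im=cv2.imread('pics/w13.png');cv2.imwrite('pics/w13z.png',cv2.resize(im[55:105,215:425],None,fx=3.8,fy=3.8,interpolation=cv2.INTER_CUBIC))
a=im[60:90,245:262];b=im[60:90,378:395]
cv2.imwrite('pics/w13p.png',cv2.resize(cv2.hconcat([im[58:92,235:275],im[58:92,365:405]]),None,fx=10,fy=10,interpolation=cv2.INTER_NEAREST))
E
```

```text
(no output)
```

View pics/w13z.png

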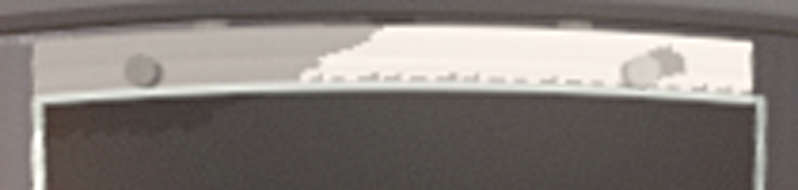

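View pics/w13p.png

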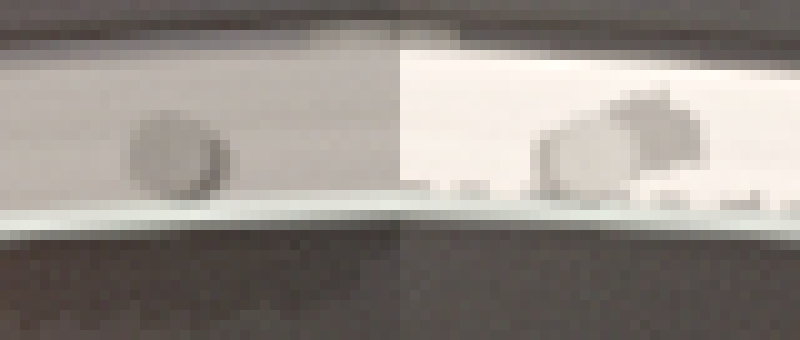

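Both pin bases meet the plate's back edge in the enlarged view (left near px (253,77.5), right near (384,77.5)). The gap is under 1 mm, and the plate's y offset is about −1.5 mm. The tool is clear, so I'll hand in.

```bash
python3 - <<'E'
from push import *
env.hold(.3);rep('final')
print(workorder.sign_off());rep('after')
E
```

```text
final 41.74 [-30.3089   0.0405 210.24  ] F [ 0.1533 -0.7037 -0.7608] M [ 0.0725  0.0965 -0.0034] w 87.6
the job is handed in; nothing more can be done
None
the job is handed in; nothing more can be done
```

The plate is lying flat on the bed, coated face up, with its back edge against both locating pins. I handed the job in at 41.7 s; no verdict is reported.

**What I did:**
- I caged the upper edge between the fingers, drew it forward past upright, then gripped it at about 17° forward.
- I turned it about its foot with the back edge on the bed, opened the fingers a little at a time, and lowered it on the lower finger until the load was gone.
- I pushed it back with both open fingers until it stopped moving.

**Last checks:**
- **Flat:** before the push, the front edge measured 227 px wide, as expected for a plate at bed height. After the push it was not measured separately; it looked flat in the last image.
- **Pins:** the last wrist image shows both pin bases meeting the back edge, to within about 1 mm.
- **Centring:** the plate is about 1.5 mm right of the bed's centre line.
- **Surroundings:** the print head and bystanders look unmoved in the images; I did not measure them one by one.
- **Robot:** the gripper is open and clear of everything, with wrist force around zero.

**Did not go cleanly:**
- The first push stopped early on its 5 N force limit, before the plate reached the pins. A second push stopped at 12 N, close to the pins.
- The two pushes after that, at 15 N and 18 N, each still moved the tool about 0.8–0.9 mm. I took that as the plate squaring up or the arm flexing.

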